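# Square a specimen carrier in the bonding jig and weigh it down

### The arm

A 6-joint arm with a two-finger parallel gripper is mounted at the origin on the work surface. World frame = base frame: x ahead of the robot, y to its left, z up, the work surface at z = 0. Lengths are in m, angles in rad, forces in N, time in s.
With the tool pointing down it reaches from about 0.35 to 0.8 m from the base axis. Payload 7.3 kg.
Tool frame: the origin (TCP) lies between the finger pads; the fingertips stand 25 mm ahead of it and the grasp point (between the pads) lies 6 mm ahead of it (r.tip_extent is the distance from the TCP to the fingertips, in m); z points along the fingers, y is the line along which they close (so a half turn about z gives the same grasp; the last joint's range is limited). The gripper opens to 85 mm and grips with 20 to 120 N. Pads are 22 mm wide; open, the fingers measure 114 mm over their backs; the gripper's body (76 mm by 85 mm) begins 54 mm behind the grasp point. The pads swing forward as they close: fully open they stand 13 mm farther back than shut.
Start: joints at [1.08, 0.342, 1.524, -0, 1.275, -0.146], TCP at [0.177, 0.494, 0.256] pointing down, gripper open.
Joint ranges: [-2.53, 2.53], [-0.77, 2.02], [0.04, 2.7], [-1, 4.14], [0.28, 2.66], [-3.11, 3.11]. Speed limits (rad/s): [2.57, 2.57, 3.14, 3.14, 3.14, 3.14].

### API

Orientations are given as a unit quaternion [x, y, z, w].
In Python, from workcell import r, command_gripper, optics gives the robot as it stands. The module is installed in compiled form; this text tells all that it offers. Calls block until the motion is done:
- r.reach(position, orientation): joint-space move of the TCP to a pose.
- r.move_straight(position, orientation=None, speed=0.15, max_force=None): straight line of the TCP; orientation=None keeps the orientation; speed is the mean speed in m/s. With max_force (N) it stops when the force on the tool has changed by that much, and returns True; else False.
- r.movej(angles): joint-space move.
- command_gripper(opening, force=None): finger opening in m; force is the grip in N (None keeps the last); returns when the fingers have stopped.
- r.hold(seconds).
- r.solve_ik(position, orientation): joint angles nearest the present ones, or None.
- r.read_state(): the state.
- optics.get_image(name): name is "scene" or "side" or "wrist"; returns (picture, depth): 420x560x3 uint8, red, green, blue; 420x560 float32, m along the optical axis (not along the pixel's ray), 0 where there is no reading.
- optics.camera_model(name): a dict with "K" (3x3 intrinsics, pixels), "R" (3x3) and "t" (3): a world point X has camera coordinates R X + t; the wrist camera has in their place "tool_from_camera" (4x4, takes a point from camera to tool coordinates, whose origin is the TCP and whose axes are the flange's). Camera axes: x right, y down, z forward; pixel columns grow to the right and rows downward; lengths in m; the calibration is good to about 2 mm. A picture is of the moment at which its call begins: read the wrist's pose just before it. camera_model takes no time and is no camera call.
A pose or a line that the arm cannot do raises r.PlanningError and nothing moves.
- r.finish_job(): hands the job in; it is judged then, once.
The state is a dict: "time_s": time; "joint_positions": joint angles; "dq": joint speeds; "tau": joint torques, N m; "eef_pos": TCP position; "eef_rot": TCP orientation; "contact_force": force on the tool from outside, world axes, zero at the start; "torque": the same for the moment, N m; "grip_width": finger opening in m; "grip_force": force on a finger pad.
Only numpy, scipy, OpenCV 4.12 (cv2) and the standard library are available. Lean on these libraries where they do the work, as an engineer would, in place of code of your own. Each camera call takes 0.05 s, during which the arm holds its last target. There are 200 camera calls.

### The job

First, with the hold-down weight still on its hook, slide the carrier plate fully home into the corner of the jig's two raised fences, so that it lies flat and flush against both. Then lift the hold-down weight (the one with a round foot and a knob) up and off its hook, set it gently upright on the middle of the plate and let go, the plate still home. Leave the other hanging thing and everything else on the bench where they are.

Things in the scene. Friction and masses are not known exactly. Their poses are not given: they have to be found in the camera images.
- jig: Fixed jig: dark steel bed 250 (x) x 260 (y) x 20 mm high, origin at the centre of its underside, x away from the robot at yaw 0. On it stand two steel fences, tops 36 mm above the bench: along the far (+x) side, inner face at x = +105 mm, and along the left (+y) side, inner face at y = +110 mm, meeting in a corner. The -x and -y sides are open.
- jig_home (a point): The point where the centre of the plate (half-way up) lies when it is home in the corner: in the jig's frame (57.5, 50, 25) mm. Axes as the jig's.
- plate_center (a point): Centre (half-way up) of the loose aluminium carrier plate, 95 (x) x 120 (y) x 10 mm thick, too wide to grasp, a dark ring marked on the middle of its top. It lies flat on the jig's bed, short of both fences and turned by up to 0.25 rad against them; its +x edge belongs to the far fence, its +y edge to the left one. About 0.3 kg; it slides under a push of about 2 to 6 N.
- weight_knob (a point): Centre of the grip knob of the hold-down weight: upright black cylinder, 26 mm diameter, 36 mm high, at the weight's top. z is the weight's upright axis. This point is 100 mm above the underside of the foot, so 105 mm above the plate's mid-height point when the weight stands on the plate.
- weight: The hold-down weight, 118 mm high, about 0.4 kg, origin at the centre of its underside: round steel foot 60 mm diameter, 18 mm high, a neck, a bail (loop of 8 mm rod in its y-z plane, 48 mm wide outside, opening from 34 to 75 mm above the underside), the knob on top. It hangs freely by the bail.
- plate: The same carrier plate, origin at the centre of its underside.
- stand: Fixed hook stand, origin at the centre of its underside. Posts (15 mm diameter, 170 mm high) at y = +85 and -85 mm; from each an 8 mm rod hook runs to -x, axis at z = 157 mm, its end, at x = -74 mm, turned up to z = 173 mm. The weight hangs on one, the gauge on the other, bails at x = -48 mm. To come off, the weight must rise 14 to 30 mm (21 is best), then go 60 mm along -x.
- gauge: The other hanging thing, to be left hanging: a flat steel blade, 44 mm wide, 6 mm thick, under the same kind of bail, with no foot and no knob. Origin 75 mm below the underside of its bail's top.
- jar: Bystander: amber jar, 56 mm diameter, 75 mm high; origin at the centre of its underside.
- driver: Bystander: screwdriver lying on the bench, 170 mm long along its x.
- tray: Bystander: open grey tray 90 x 130 x 30 mm, origin at the centre of its underside.
- dish: Bystander: clear shallow dish, 84 mm diameter, 16 mm high, origin at the centre of its underside.
- spanner: Bystander: spanner lying on the bench, 150 mm long along its x.
- lens: Bystander: black lens barrel standing upright, 34 mm diameter, 60 mm high, origin at the centre of its underside.
Not all that is in view belongs to the job. What is meant by the plate is not yellow, and is the smaller of those in its own colour.

How it is judged:
On the way, in this order (a step that is already met when the one before it is completed fails the run):
1. the plate lies home in the corner, within 3 mm and 0.03 rad, while the weight still hangs on its hook (x of plate_center in the frame of jig_home between -0.003 and 0.003 m and y of plate_center in the frame of jig_home between -0.003 and 0.003 m and z of plate_center in the frame of jig_home below 0.003 m and angle between the x axis of plate_center and the x axis of jig_home, either way round below 0.03 rad and distance of weight_knob from where it was at the start of the episode below 0.03 m), for 0.3 s.
2. the weight is off its hook and not yet on the plate (distance of weight_knob from where it was at the start of the episode above 0.06 m and contact force between weight and stand below 0.05 N and contact force between weight and plate below 0.05 N), for 0.1 s.
At the end, for the whole second after the job is handed in: Plate flat, centre within 3 mm of home along each jig axis and 0.03 rad of square; weight at rest on the plate, upright within 0.08 rad, axis within 18 mm of the plate's centre; gauge within 50 mm, other bystanders within 20 mm, of where they began (x of plate_center in the frame of jig_home between -0.003 and 0.003 m and y of plate_center in the frame of jig_home between -0.003 and 0.003 m and z of plate_center in the frame of jig_home below 0.003 m and angle between the x axis of plate_center and the x axis of jig_home, either way round below 0.03 rad and horizontal distance between weight_knob and plate_center below 0.018 m and angle between weight_knob's own z axis and vertical below 0.08 rad and z of weight_knob in the frame of plate_center between 0.101 and 0.109 m and linear speed of weight below 0.02 m/s and contact force between weight and plate above 1 N and distance of gauge from where it was at the start of the episode below 0.05 m and distance of each of jar, driver, tray, dish, spanner, lens from where it was at the start of the episode below 0.02 m); the robot touches nothing.
It fails at once if the weight is dropped or rammed on the plate (over 60 N between them) (contact force between weight and plate above 60 N).
It fails at once if the gauge is knocked off its hook (distance of gauge from where it was at the start of the episode above 0.07 m).
It also fails if it takes over 72 s, if anything falls off the work surface, if the arm or the gripper's body presses on something with over 40 N, if the wrist force passes 120 N, or if a joint passes its speed limit or range.

## Working session

There is one attempt and no reset: what is moved stays moved. The work goes in short steps, each a Python script; the robot and the scene stay as the last script left them, time stands still between calls to the robot, and variables do not carry over. Pictures are saved under pics/ and viewed, at most 10 in all, crops included, and the job is handed in when it is done.

```bash
mkdir -p pics
cat > h.py <<'E'
import numpy as np, cv2
from workcell import r, command_gripper, optics
from scipy.spatial.transform import Rotation as Rn
def grab(n):
    s=r.read_state(); im,d=optics.get_image(n); m=optics.camera_model(n)
    if n=="wrist":
        T=np.eye(4);T[:3,:3]=Rn.from_quat(s["eef_rot"]).as_matrix();T[:3,3]=s["eef_pos"]
        W=T@np.array(m["tool_from_camera"])
    else:
        W=np.eye(4);R=np.array(m["R"]);W[:3,:3]=R.T;W[:3,3]=-R.T@np.array(m["t"])
    return im,d,np.array(m["K"]),W
def cloud(d,K,W):
    v,u=np.mgrid[:d.shape[0],:d.shape[1]]
    c=np.stack([(u-K[0,2])/K[0,0]*d,(v-K[1,2])/K[1,1]*d,d],-1)
    P=c@W[:3,:3].T+W[:3,3]; P[d<=0]=np.nan; return P
def save(n,f):
    im,d,K,W=grab(n); cv2.imwrite(f"pics/{f}.png",im[...,::-1]); np.savez(f"{f}.npz",im=im,d=d,K=K,W=W); return im,cloud(d,K,W)
def down(yaw): # tool down, tool y along (−sin? ) rotated
    return (Rn.from_euler('z',yaw)*Rn.from_euler('x',np.pi)).as_quat()
E
python3 - <<'E'
from h import *
for n in("scene","side"):
    im,P=save(n,n+"0")
s=r.read_state();print(s["time_s"],s["eef_rot"],r.tip_extent)
a=[cv2.imread(f"pics/{n}0.png") for n in("scene","side")]
E
```

```text
0.1 [ 1.71573742e-01  9.85171039e-01 -6.56414920e-04 -2.10589773e-04] 0.025
```

View pics/scene0.png

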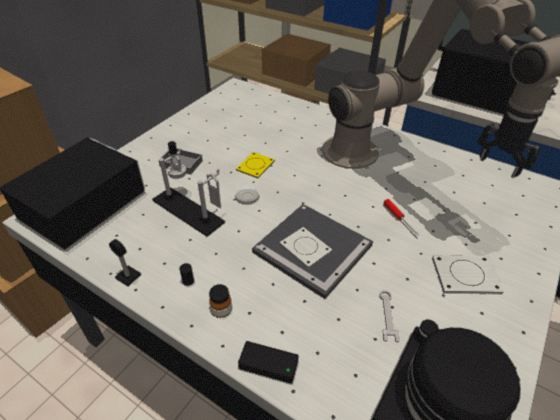

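View pics/side0.png

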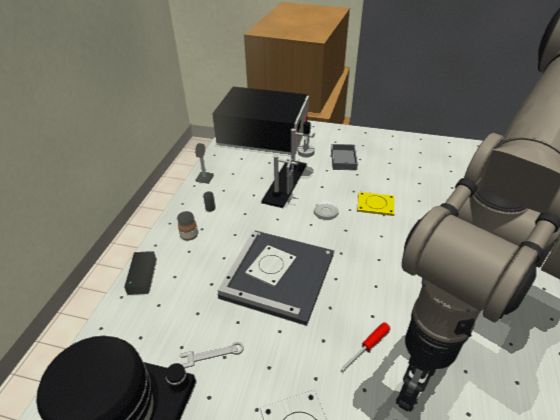

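The plate candidates in the scene view are silver on the jig (306,245), larger silver on the bench (467,272), and yellow (256,163). The one on the jig fits: it isn't yellow and it's the smaller silver one. The weight with knob and foot hangs at (175,162), and the blade at (212,190) is the gauge. I'll confirm this in an enlarged crop and measure.

Run:
```python
from h import *
a=cv2.imread("pics/scene0.png")
c=cv2.resize(a[130:240,140:250],None,fx=5,fy=5,interpolation=cv2.INTER_CUBIC)[:, :]
b=cv2.resize(a[195:300,245:380],None,fx=3,fy=3,interpolation=cv2.INTER_CUBIC)
o=np.zeros((550,800,3),np.uint8);o[:440,:395]=cv2.resize(c,(395,440));o[:315,396:800]=cv2.resize(b,(404,315));cv2.imwrite("pics/crop0.png",o)
for n,pts in(("scene",{"plate":(306,245),"silver2":(467,272),"yellow":(256,163),"knob":(172,146),"wfoot":(176,172),"jar":(220,293),"lens":(187,272),"dish":(247,196),"jc_right":(371,242),"jc_bot":(322,290),"jc_left":(254,245),"jc_top":(304,205),"postA":(166,160),"postB":(202,182),"gauge":(214,195),"tray":(190,160),"rob":(515,140)}),("side",{"plate":(271,264),"knob":(307,128),"foot":(306,152)})):
    z=np.load(n+"0.npz");P=cloud(z["d"],z["K"],z["W"])
    for k,(u,v) in pts.items(): print(n,k,np.round(P[v,u],3))
# clouds by height around jig
z=np.load("scene0.npz");P=cloud(z["d"],z["K"],z["W"])
c=P[245,306]
near=np.linalg.norm(P[...,:2]-c[:2],axis=-1)<0.25
for lo,hi in((.012,.024),(.0265,.032),(.0335,.042)):
    m=near&(P[...,2]>lo)&(P[...,2]<hi)
    q=P[m][:,:2].astype(np.float32);print(lo,len(q),cv2.minAreaRect(q))
```

```text
scene plate [0.532 0.116 0.03 ]
scene silver2 [0.357 0.531 0.011]
scene yellow [ 0.269 -0.247  0.008]
scene knob [ 0.545 -0.358  0.2  ]
scene wfoot [ 0.547 -0.361  0.1  ]
scene jar [0.823 0.038 0.074]
scene lens [ 0.811 -0.084  0.059]
scene dish [ 0.428 -0.172  0.002]
scene jc_right [0.406 0.265 0.017]
scene jc_bot [0.643 0.23  0.027]
scene jc_left [ 0.592 -0.027 -0.003]
scene jc_top [0.377 0.019 0.019]
scene postA [ 0.571 -0.367  0.16 ]
scene postB [ 0.598 -0.199  0.167]
scene gauge [ 0.554 -0.201  0.084]
scene tray [ 0.382 -0.466  0.002]
scene rob [0.193 0.504 0.344]
side plate [0.531 0.117 0.033]
side knob [ 0.531 -0.356  0.193]
side foot [ 0.529 -0.344  0.106]
0.012 3683 ((0.5101524591445923, 0.12690943479537964), (0.26297932863235474, 0.25356727838516235), 84.09010314941406)
0.0265 1058 ((0.5238708257675171, 0.13635845482349396), (0.23652304708957672, 0.22329798340797424), 84.02228546142578)
0.0335 686 ((0.5231713056564331, 0.13648074865341187), (0.2370273470878601, 0.2259732186794281), 83.7265853881836)
```

View pics/crop0.png

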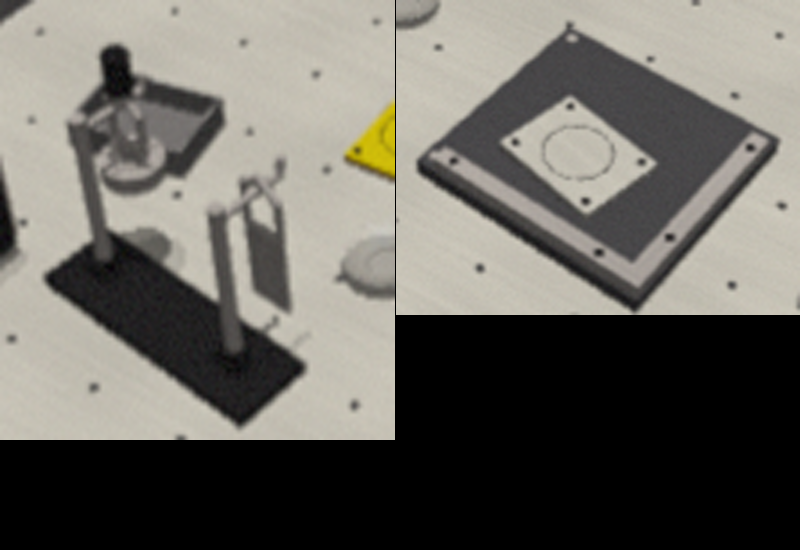

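Confirmed: silver plate on the jig, and the weight has the black knob and round foot. Next is a close look at the jig from above.

Run:
```python
from h import *
r.reach([0.50,0.12,0.36],down(np.pi-0.105))
im,P=save("wrist","w1")
for lo,hi in((.012,.024),(.0265,.0325),(.0335,.042)):
    m=(P[...,2]>lo)&(P[...,2]<hi)&(np.linalg.norm(P[...,:2]-[.51,.12],axis=-1)<.22)
    q=P[m][:,:2].astype(np.float32);print(lo,len(q),cv2.minAreaRect(q))
print(r.read_state()["time_s"])
```

```text
0.012 19246 ((0.5078556537628174, 0.12667694687843323), (0.2604711353778839, 0.24863934516906738), 84.09850311279297)
0.0265 4977 ((0.5109723806381226, 0.1280936449766159), (0.2174544334411621, 0.20535166561603546), 83.87826538085938)
0.0335 3323 ((0.5205096006393433, 0.13536450266838074), (0.23624052107334137, 0.22153697907924652), 84.0163345336914)
1.9833
```

View pics/w1.png

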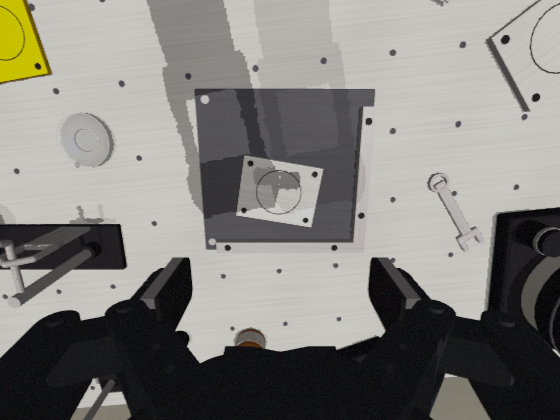

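The wrist view (down is +x, right is +y) shows the jig with fences at the bottom and right. The plate corners are about (245,155), (324,168), (312,227) and (236,215).

```bash
cat >> h.py <<'E'
JC=np.array([.508,.1267]); JY=-0.103
JR=np.array([[np.cos(JY),-np.sin(JY)],[np.sin(JY),np.cos(JY)]])
def j2w(x,y,z): return [*(JC+JR@[x,y]),z]
def w2j(p): return (np.asarray(p)[...,:2]-JC)@JR
def px2w(u,v,z,K,W):
    d=W[:3,:3]@[(u-K[0,2])/K[0,0],(v-K[1,2])/K[1,1],1]; o=W[:3,3]; return o+d*(z-o[2])/d[2]
def plate_meas(z):
    P=cloud(z["d"],z["K"],z["W"]); J=w2j(P); im=z["im"].astype(int)
    m=(P[...,2]>.0255)&(P[...,2]<.0345)&(im.min(-1)>95)&(J[...,0]<.101)&(J[...,1]<.107)&(J[...,0]>-.12)&(J[...,1]>-.12)
    m=cv2.morphologyEx(m.astype(np.uint8),cv2.MORPH_OPEN,np.ones((5,5)))
    return cv2.minAreaRect(J[m>0].astype(np.float32))
E
python3 - <<'E'
from h import *
z=np.load("w1.npz");P=cloud(z["d"],z["K"],z["W"])
for u,v in((245,155),(324,168),(312,227),(236,215)):
    print(np.round(w2j(px2w(u,v,.03,z["K"],z["W"])),4))
print(plate_meas(z))
# fence inner faces in jig frame
J=w2j(P);m=(P[...,2]>.0335)&(P[...,2]<.04)
a=J[m&(J[...,1]<.09)&(J[...,1]>-.12)&(J[...,0]>.08)&(J[...,0]<.13)];b=J[m&(J[...,0]<.09)&(J[...,0]>-.12)&(J[...,1]>.08)&(J[...,1]<.14)]
print("x fence",np.percentile(a[:,0],[1,50,99]),np.polyfit(a[:,1],a[:,0],1));print("y fence",np.percentile(b[:,1],[1,50,99]),np.polyfit(b[:,0],b[:,1],1))
E
```

```text
[-0.0319 -0.0576]
[-0.0125  0.0605]
[0.0814 0.0452]
[ 0.0614 -0.0748]
((0.02492879331111908, -0.008413150906562805), (0.11956527084112167, 0.09571173787117004), 80.41867065429688)
x fence [0.10425285 0.11276766 0.12189527] [0.00038681 0.11283495]
y fence [0.10971911 0.11854912 0.12780192] [-0.0024653   0.11855197]
```

```bash
cat > push.py <<'E'
from h import *
def push(axis,c,start,end,F,zt=None):
    """axis 0: push +x along jig y=c; axis 1: push +y along jig x=c"""
    q=down(np.pi+JY) if axis==0 else down(np.pi/2+JY)
    pt=lambda s,z: j2w(s,c,z) if axis==0 else j2w(c,s,z)
    if zt is None:
        r.reach(pt(start,.10),q)
        r.move_straight(pt(start,.062),speed=.1)
        hit=r.move_straight(pt(start,.036),speed=.015,max_force=3)
        zt=r.read_state()["eef_pos"][2]+.003; print("touch",hit,zt-.003)
    else:
        r.reach(pt(start,.10),q)
    r.move_straight(pt(start,zt),speed=.05)
    hit=r.move_straight(pt(end,zt),speed=.03,max_force=F)
    s=r.read_state(); print("push",hit,w2j(s["eef_pos"]),s["contact_force"])
    r.move_straight(pt(w2j(s["eef_pos"])[axis]-.02,zt),speed=.08)
    r.move_straight(pt(w2j(s["eef_pos"])[axis]-.02,.11),speed=.15)
    return zt
E
python3 - <<'E'
from push import *
command_gripper(.045)
print("w",r.read_state()["grip_width"])
zt=push(0,-.010,-.075,.03,15)
r.reach([*r.read_state()["eef_pos"][:2],.3],down(np.pi+JY))
z=save("wrist","w2");print(plate_meas(np.load("w2.npz")),r.read_state()["time_s"],zt)
E
```

```text
w 0.04503034078264202
touch True 0.04282169108384387
push True [-0.00104075 -0.00996622] [ 0.30886655 -0.85003271  0.65713846]
((0.05476132035255432, 9.194016456604004e-05), (0.12011846154928207, 0.09119673818349838), 89.69509887695312) 9.5667 0.045821691083843874
```

Run:
```python
from push import *
push(1,.053,-.088,-.005,15,.0458)
push(0,.050,-.030,.02,12,.0458)
r.reach(j2w(-.04,.0,.3),down(np.pi+JY))
z=save("wrist","w3");z=np.load("w3.npz");print(plate_meas(z),r.read_state()["time_s"])
```

```text
push True [ 0.05273747 -0.02143193] [ 0.53439717 -2.36399661  1.4850527 ]
push True [-0.00089624  0.0497818 ] [ 0.19723804 -0.39965857 -0.20611466]
((0.05510815232992172, 0.049022674560546875), (0.11574704945087433, 0.09186350554227829), 89.79044342041016) 20.3667
```

View pics/w3.png

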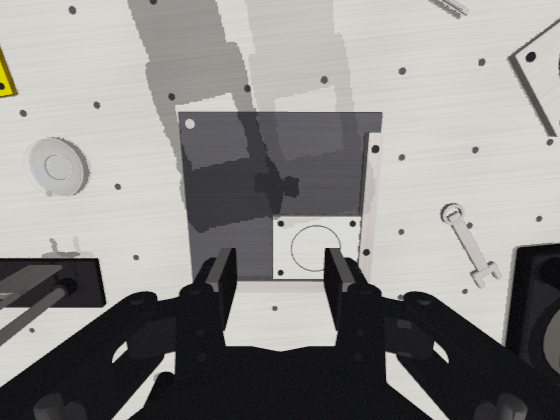

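The plate is home, flush against both fences. Next, a look at the weight.

Run:
```python
from h import *
command_gripper(.085)
r.reach([.50,-.33,.42],down(np.pi-.16))
im,P=save("wrist","w4")
near=(np.abs(P[...,0]-.56)<.1)&(P[...,1]<-.12)&(P[...,1]>-.46)
m=near&(P[...,2]>.195)&(P[...,2]<.215)
q=P[m][:,:2].astype(np.float32);print("knob top",len(q),cv2.minEnclosingCircle(q),np.median(P[m],0))
m=near&(P[...,2]>.164)&(P[...,2]<.178)
q=P[m]
_,l,c=cv2.kmeans(q[:,:2].astype(np.float32),6,None,(3,50,1e-4),5,2)
for i in range(6): print((l==i).sum(),q[l[:,0]==i].mean(0).round(3))
print(r.read_state()["time_s"])
```

```text
knob top 391 ((0.5337218046188354, -0.3686683475971222), 0.013029512949287891) [ 0.53239749 -0.36792372  0.20475923]
120 [ 0.598 -0.205  0.17 ]
112 [ 0.581 -0.373  0.17 ]
94 [ 0.551 -0.2    0.167]
38 [ 0.508 -0.366  0.172]
46 [ 0.526 -0.198  0.171]
31 [ 0.525 -0.365  0.175]
22.6333
```

View pics/w4.png

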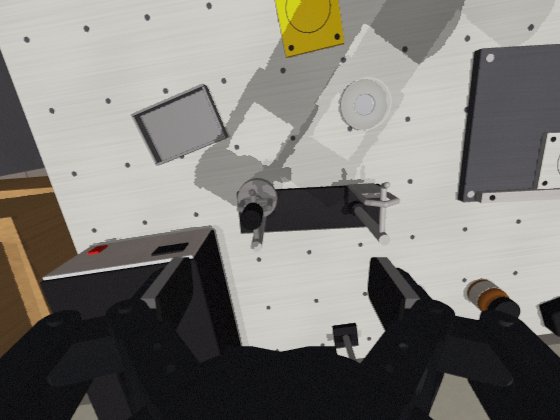

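The knob's top is at (254,213), position (0.534, -0.3685, 0.205), against 0.204 expected. Stand yaw is about -0.10. I'll check the black box's height before descending.

Run:
```python
from h import *
z=np.load("w4.npz");P=cloud(z["d"],z["K"],z["W"])
m=(P[...,0]>.45)&(P[...,0]<.68)&(P[...,1]<-.385)&(P[...,2]>.03)
q=P[m];print(len(q),q.max(0),q.min(0)) if len(q) else print("none")
h=q[(q[:,2]>.06)&(q[:,2]<.3)];print(np.percentile(h,[1,50,99],axis=0).round(3))
b=h[np.abs(h[:,0]-.534)<.06];print("near",len(b),b.max(0) if len(b) else 0)
q=down(np.pi-.10)
r.reach([.5335,-.3685,.29],q)
s=r.read_state();print(s["time_s"],s["eef_pos"])
```

```text
16643 [ 0.67997939 -0.38500016  0.48837332] [ 0.45002799 -0.709355    0.03002829]
[[ 0.528 -0.704  0.063]
 [ 0.608 -0.597  0.139]
 [ 0.677 -0.389  0.143]]
near 441 [ 0.59399678 -0.38503022  0.16024574]
23.25 [ 0.53398638 -0.36818724  0.29132499]
```

Run:
```python
from h import *
q=down(np.pi-.10)
print(r.move_straight([.5335,-.3685,.195],q,speed=.08,max_force=8))
command_gripper(0.0,50)
s=r.read_state();print(s["grip_width"],s["grip_force"],s["eef_pos"],s["contact_force"])
if .02<s["grip_width"]<.032:
    p=np.array(s["eef_pos"])
    p[2]+=.021; print(r.move_straight(p,speed=.05)); s=r.read_state();print(s["contact_force"])
    d=np.array([-.995,.0998,0])
    print(r.move_straight(p+.068*d,speed=.06,max_force=10))
    s=r.read_state();print(s["eef_pos"],s["contact_force"],s["grip_width"],s["time_s"])
save("side","s5")
a=cv2.imread("pics/s5.png")[80:220,200:380];cv2.imwrite("pics/s5c.png",cv2.resize(a,None,fx=4,fy=4))
```

```text
False
0.02443446474705646 48.89269530773163 [ 0.53356968 -0.36884686  0.19540326] [-0.40598882 -1.65518349  2.30221843]
False
[-0.33982804  0.27536647 -4.08226953]
False
[ 0.46620559 -0.36207056  0.21635068] [-0.79816635 -0.01814365 -4.13049927] 0.02488941158568623 27.0167
```

View pics/s5c.png

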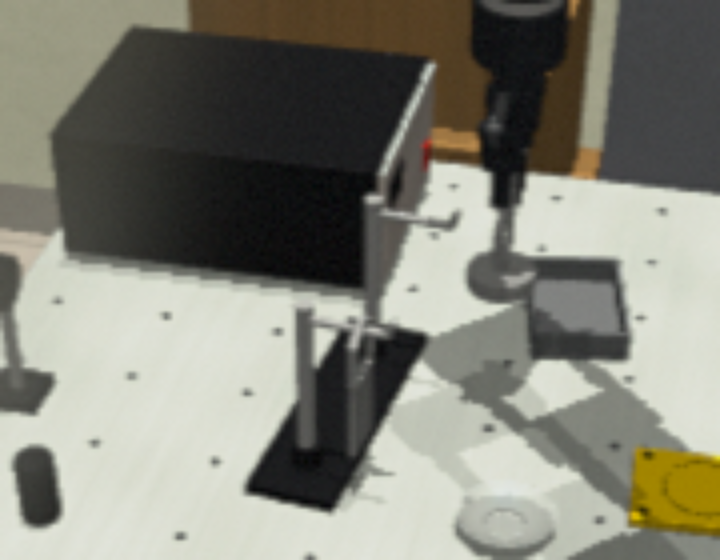

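The weight is off the hook and hanging upright in the grip (4.1 N), and the gauge is undisturbed. Now I'll place it.

Run:
```python
from h import *
q=down(np.pi-.10)
p=r.read_state()["eef_pos"]
r.move_straight([p[0],p[1],.33],q,speed=.15)
t=j2w(.0575,.05,.33); r.reach(t,q)
r.move_straight(j2w(.0575,.05,.16),speed=.12)
r.hold(.3)
hit=r.move_straight(j2w(.0575,.05,.131),speed=.015,max_force=2)
s=r.read_state();print(hit,s["eef_pos"],s["contact_force"],s["time_s"])
save("side","s6")
a=cv2.imread("pics/s6.png")[170:320,190:350];cv2.imwrite("pics/s6c.png",cv2.resize(a,None,fx=3.7,fy=3.7))
```

```text
True [0.57034225 0.17040813 0.13915178] [ 0.07871854 -1.29757655  6.34813694] 33.0917
```

View pics/s6c.png

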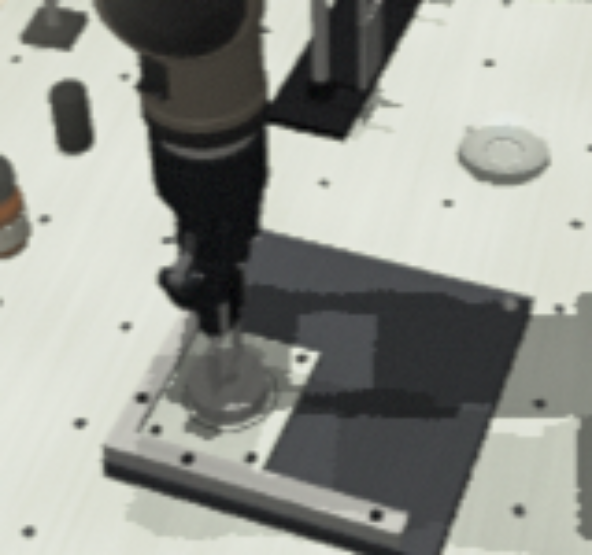

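Touchdown came at TCP z = 0.139, exactly as predicted, and the foot sits on the ring. Releasing and backing off.

Run:
```python
from h import *
q=down(np.pi-.10)
command_gripper(.06); r.hold(.2)
p=r.read_state()["eef_pos"]
print(r.move_straight([p[0],p[1],.26],speed=.1,max_force=5))
r.reach([.45,.14,.36],down(np.pi+JY)); r.hold(.3)
im,P=save("wrist","w7")
z=np.load("w7.npz");print(plate_meas(z))
m=(P[...,2]>.14)&(P[...,2]<.155)&(np.linalg.norm(P[...,:2]-j2w(.0575,.05,0)[:2],axis=-1)<.06)
print(m.sum(),w2j(np.array(cv2.minEnclosingCircle(P[m][:,:2].astype(np.float32))[0])),np.median(P[m][:,2]),r.read_state()["time_s"])
```

```text
False
((0.05514887347817421, 0.04857601597905159), (0.09158644825220108, 0.11686059832572937), 0.12556695938110352)
355 [0.05775146 0.04974765] 0.14850735846048618 36.175
```

View pics/w7.png

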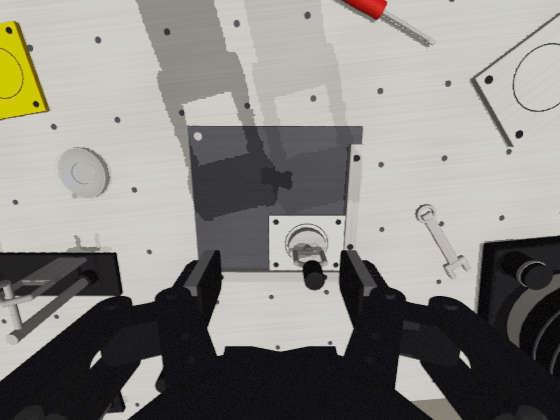

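The plate is still home (edges unchanged, 0.002 rad). The weight stands upright, with its knob at jig (57.8, 49.7) mm and its top at 0.1485 m. Handing in.

```bash
python3 -c "
from h import *
print(r.finish_job())"
```

```text
the job is handed in; nothing more can be done
None
```

The job is handed in at about 36 s on the robot's clock, with no verdict returned: the plate is home in the corner, the weight stands upright on its middle, and the gauge and bystanders were not touched.

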